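# Stack re-glued power banks under the curing lamps

## Robot

A 6-joint arm with a two-finger parallel gripper is mounted at the origin on the work surface. World frame = base frame: x ahead of the robot, y to its left, z up, the work surface at z = 0. Lengths are in m, angles in rad, forces in N, time in s.
With the tool pointing down it reaches from about 0.35 to 0.925 m from the base axis. Payload 6.4 kg.
Tool frame: the origin (TCP) lies between the finger pads; the fingertips stand 22 mm ahead of it and the grasp point (between the pads) lies 3 mm ahead of it; z points along the fingers, y is the line along which they close (so a half turn about z gives the same grasp; the last joint's range is limited). The gripper opens to 85 mm and grips with 20 to 120 N. Pads are 22 mm wide; open, the fingers measure 114 mm over their backs; the gripper's body (76 mm by 85 mm) begins 54 mm behind the grasp point. The pads swing forward as they close: fully open they stand 13 mm farther back than shut.
Start: joints at [1.118, 0.245, 1.558, -0, 1.339, -0.174], TCP at [0.179, 0.625, 0.253] pointing down, gripper open.
Joint ranges: [-3.13, 3.13], [-1.02, 2.26], [0.13, 2.54], [-0.95, 4.09], [0.21, 2.88], [-2.74, 2.74]. Speed limits (rad/s): [2.57, 2.57, 3.14, 3.14, 3.14, 3.14].

## Interface

Orientations are given as a unit quaternion [x, y, z, w].
In Python, from plant import * gives the robot as it stands.
- The arm moves only by the tool play_rows, never from a script. Its argument "rows" is a list that holds one entry, the list of rows, each a list of 5 numbers: the shift along the tool's x, y, z in mm, then the turn about the tool's z in rad, then the finger opening in mm, from 0 to 85.4. In form: [[[x, y, z, turn, hand], ...]]. A call has 1 to 8 rows; each row is the pose to reach, as a shift and turn from the pose commanded when the call began, along the tool's axes at that moment; what a row does not reach only later rows make up. A row lasts 1/8 s, in which the tool goes at most 62.5 mm and 10.7 degrees, less where a joint would pass 70% of its speed; a pose out of reach is approached as far as the arm can. A call with a gripper value outside its range is refused whole. The fingers move at their own pace and stop on an object; "newtons" is the grip in N (left out, the last holds). Time passes only in rows, so rows that repeat a pose let the fingers close. It gives the time, the measured TCP pose, the force, the opening and the grip force at its end, in the units of the state.
- get_obs(): the state, without advancing time (a new reading comes with each control period).
- read_camera(name): name is "scene" or "top" or "wrist"; returns the picture (384x512x3 uint8, red, green, blue); there is no depth.
- camera_params(name): a dict with "fx", "fy", "cx", "cy" (pixels), "R" (3x3) and "t" (3): a world point X has camera coordinates R X + t; the wrist camera has in their place "mount" (4x4, takes a point from camera to tool coordinates, whose origin is the TCP and whose axes are the flange's). Camera axes: x right, y down, z forward; pixel columns grow to the right and rows downward; lengths in m; the calibration is good to about 2 mm. The wrist camera is an equidistant fisheye: a pixel r from the principal point sees the ray r / f radians off the axis. A picture is of the moment at which its call begins: read the wrist's pose just before it. camera_params takes no time and is no camera call.
- finish_job(): hands the job in; it is judged then, once.
The state is a dict: "time": time; "q": joint angles; "dq": joint speeds; "joint_torque": joint torques, N m; "eef_pos": TCP position; "ee_rot": TCP orientation; "force": force on the tool from outside, world axes, zero at the start; "ft_torque": the same for the moment, N m; "finger_gap": finger opening in m; "grip_force": force on a finger pad.
Only numpy, scipy, OpenCV 4.12 (cv2) and the standard library are available. Lean on these libraries where they do the work, as an engineer would, in place of code of your own. Each camera call takes 0.05 s, during which the arm holds its last target. There are 200 camera calls.

## Task

The power banks lying about the repair bench have just been glued shut and must cure pressed together. Slide the lamp fader fully to off, then, leaving it off, stack all the power banks, lights upward as they lie, in one square column on the middle of the curing stand's mat, long sides along the mat, biggest at the bottom and smallest on top, and set the steel weight upright on the middle of the top one. When the column is complete, slide the fader up to the white pointer to light the lamps; leave the other bench things alone.

Things in the scene. Friction and masses are not known exactly. Their poses are not given: they have to be found in the camera images.
- bank1: re-glued power bank, biggest of the five sizes: a closed flat plastic box 112 x 66 x 30 mm (its own x, y, z) with a pale seam round it and four small white lights on its top face, about 280 g; origin at the centre of its underside, x along its length, z up; always there; same either way round
- bank2: re-glued power bank, second biggest of the five sizes: a closed flat plastic box 100 x 59 x 28 mm (its own x, y, z) with a pale seam round it and four small white lights on its top face, about 240 g; origin at the centre of its underside, x along its length, z up; may be absent in a run; same either way round
- bank3: re-glued power bank, third of the five sizes: a closed flat plastic box 88 x 52 x 26 mm (its own x, y, z) with a pale seam round it and four small white lights on its top face, about 200 g; origin at the centre of its underside, x along its length, z up; may be absent in a run; same either way round
- bank4: re-glued power bank, fourth of the five sizes: a closed flat plastic box 76 x 45 x 24 mm (its own x, y, z) with a pale seam round it and four small white lights on its top face, about 160 g; origin at the centre of its underside, x along its length, z up; may be absent in a run; same either way round
- bank5: re-glued power bank, smallest of the five sizes: a closed flat plastic box 64 x 38 x 22 mm (its own x, y, z) with a pale seam round it and four small white lights on its top face, about 120 g; origin at the centre of its underside, x along its length, z up; may be absent in a run; same either way round
- weight: steel pressing weight: flat block 54 x 32 x 18 mm (x, y, z) with a round upright knob 24 mm in diameter on its middle, knob from 18 to 50 mm above the underside, about 300 g; origin at the centre of the underside, z up
- stand: fixed curing stand: dark steel plate 230 x 210 mm (its x, y), 12 mm thick, origin at the centre of the underside; two lamp posts 18 mm square stand on it at x = +98 mm, y = +90 and -90 mm, their tops 136 mm above the bench
- mat_centre (a point): middle of the top face of the stand's plate, 12 mm above the bench, centre of the thin black rubber mat (118 x 72 mm) that marks the column's place; its x axis is the stand's x axis, the mat's long way
- fader (a joint): lamp brightness fader, m: 0 is off (against the end of the track, at the black dot, the box's -y end), 0.100 is full; it stays where it is left, slides with about 1.5 N; moves along the +y axis of fader_base
- fader_top (a point): centre of the top face of the fader's grip, 67 mm above the bench; the grip is a black block 28 mm across the track, 20 mm along the track and 36 mm tall, with a white line across its top at its middle; the box's face is 37 mm below this point
- fader_base: fixed grey lamp control box 100 x 170 x 30 mm (x, y, z), origin at the centre of its underside; the track runs along its y axis, through its middle (x = 0), ticks every 10 mm on the -x side
- pointer: small white plastic pointer clipped on the control box's top at the +x side of the track, 18 x 12 x 5 mm, with a pointed nose towards the track; the origin lies on its nose's centre line, so the fader is at the pointer when fader_top has the same y as the pointer along the box's y axis; fixed during a run, its axes are the box's
- spool: bystander: blue spool of solder lying flat, 56 mm across, 22 mm high, origin at the centre of its underside
- flux: bystander: small round flux jar 48 mm across, 35 mm high, origin at the centre of its underside
- driver: bystander: screwdriver 150 mm long lying on the bench, origin below its middle

How it is judged:
By the outcome, as a careful person would: the job done as asked, in the order asked, and still so for the second after the job is handed in, with the robot touching nothing.
Of bank2, bank3, bank4, bank5 only 2 to 4 are there at a start; the rules pass over those that are not, and their reading is None.
At some moment in a run one of bank1 may be knocked a few centimetres aside while the robot is not near it.
It also fails if it takes over 210 s, if anything falls off the work surface, if the arm or the gripper's body presses on something with over 40 N, if the wrist force passes 120 N, or if a joint passes its speed limit or range.

## Working session

There is one attempt and no reset: what is moved stays moved. The work goes in short steps, Python scripts to look and compute and a tool call to move; the robot and the scene stay as the last step left them, time stands still between calls to the robot, and variables do not carry over. Pictures are saved under pics/ and viewed, at most 14 in all, crops included, and the job is handed in when it is done.

Besides the shell and the picture viewer there is one more tool, called after "Call:" by a JSON object that holds its "op" and its "data", one argument or row to a line. play_rows: Moves the arm, as the interface text tells. Its arguments: {"type":"object","properties":{"rows":{"type":"array"},"newtons":{"type":"number"}},"required":["rows"]}

```bash
mkdir -p pics; ls; cat > h.py <<'E'
from plant import *
import numpy as np, cv2
from scipy.spatial.transform import Rotation as Ro
def snap(n,f):
    im=read_camera(n); cv2.imwrite('pics/'+f,cv2.cvtColor(im,cv2.COLOR_RGB2BGR)); return im
def ray(n,u,v,z):
    P=camera_params(n); R=np.array(P['R']);t=np.array(P['t'])
    d=R.T@np.array([(u-P['cx'])/P['fx'],(v-P['cy'])/P['fy'],1]); c=-R.T@t
    return c+d*(z-c[2])/d[2]
def proj(n,X):
    P=camera_params(n); c=np.array(P['R'])@X+np.array(P['t']); return P['fx']*c[0]/c[2]+P['cx'],P['fy']*c[1]/c[2]+P['cy']
def wray(u,v,z,o=None):
    P=camera_params('wrist'); o=o or get_obs(); M=np.array(P['mount'])
    a=np.array([u-P['cx'],v-P['cy']])/P['fx']; r=np.hypot(*a)
    d=np.array([*(np.sin(r)*a/max(r,1e-9)),np.cos(r)])
    W=Ro.from_quat(o['ee_rot']).as_matrix(); c=W@M[:3,3]+o['eef_pos']; d=W@M[:3,:3]@d
    return c+d*(z-c[2])/d[2]
E
python3 - <<'E'
from h import *
a=snap('top','t0.png');b=snap('scene','s0.png')
np.set_printoptions(precision=3,suppress=True)
o=get_obs();print(o['time'],o['eef_pos'],o['ee_rot'],Ro.from_quat(o['ee_rot']).as_matrix())
for n in('top','scene','wrist'):print(camera_params(n))
E
```

```text
pics
0.1 [0.179 0.624 0.252] [ 0.139  0.99  -0.001 -0.   ] [[-0.961  0.275 -0.001]
 [ 0.275  0.961 -0.002]
 [ 0.    -0.002 -1.   ]]
{'fx': 394.7113745802102, 'fy': 394.7113745802102, 'cx': 258.9952762457115, 'cy': 193.4460659065347, 'R': array([[ 0.022, -1.   , -0.017],
       [-0.99 , -0.02 , -0.137],
       [ 0.137,  0.02 , -0.99 ]]), 't': array([0.009, 0.624, 1.03 ])}
{'fx': 420.05762059888264, 'fy': 420.05762059888264, 'cx': 258.33031062039834, 'cy': 190.04859910774854, 'R': array([[ 0.365,  0.931,  0.006],
       [ 0.605, -0.232, -0.761],
       [-0.707,  0.282, -0.648]]), 't': array([-0.218, -0.318,  1.651])}
{'fx': 297.3186396354542, 'fy': 297.3186396354542, 'cx': 253.98998612389437, 'cy': 193.8917352665341, 'mount': array([[-0.002, -0.961, -0.278,  0.071],
       [ 1.   , -0.002, -0.001,  0.   ],
       [-0.   , -0.278,  0.961, -0.122],
       [ 0.   ,  0.   ,  0.   ,  1.   ]])}
```

```bash
python3 -c "
import cv2
a=cv2.imread('pics/t0.png');cv2.imwrite('pics/t0b.png',cv2.resize(a,(800,600),interpolation=cv2.INTER_CUBIC))"
```

```text
(no output)
```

View pics/t0b.png

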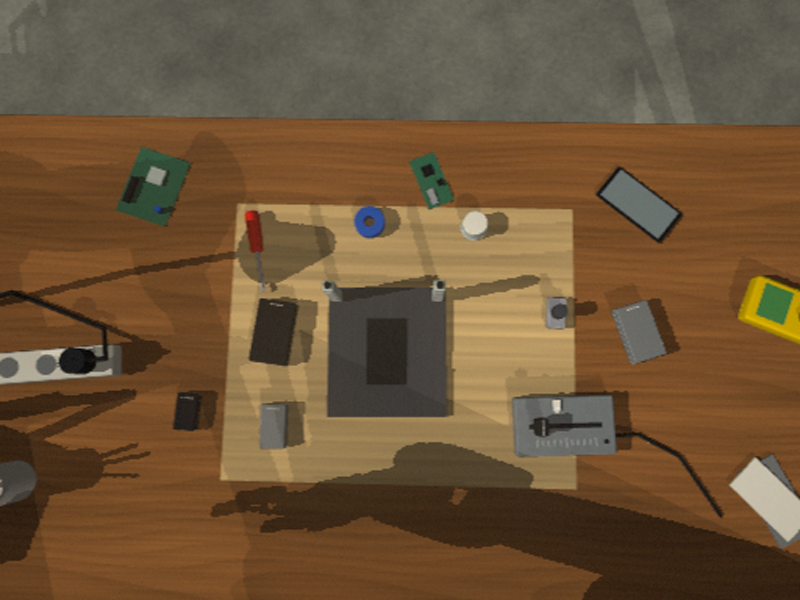

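View pics/s0.png

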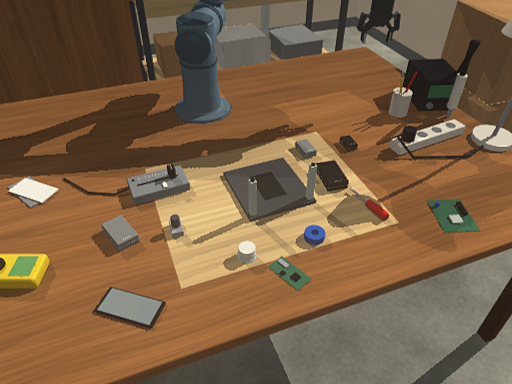

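The top view (800x600) shows banks at (273,331) dark, (274,425) grey, (640,331) grey and (187,412) black. It also shows the weight at (557,312), the fader grip at (541,427), the black dot at (606,441), the pointer at (557,406) and the mat at (387,351).

```bash
python3 - <<'E'
import cv2,numpy as np
a=cv2.imread('pics/t0.png')
def c(x,y,w,h,W,H):
    x,y,w,h=[int(i*.64) for i in(x,y,w,h)]
    return cv2.resize(a[y:y+h,x:x+w],(W,H),interpolation=cv2.INTER_CUBIC)
A=c(160,285,150,175,400,300*400//343*0+466)
B=c(505,285,170,175,400,466)
cv2.imwrite('pics/c0.png',np.hstack([A,B]))
E
```

```text
(no output)
```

View pics/c0.png

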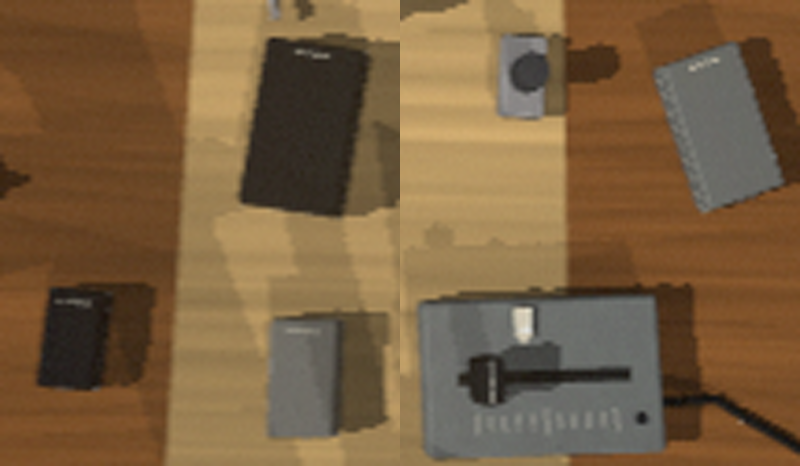

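```bash
cat > m.py <<'E'
from h import *
np.set_printoptions(precision=3,suppress=True)
def L(u,v):return 102+u*.24,182+v*112/466
def Rr(u,v):return 323+(u-400)*.27,182+v*112/466
def q(name,f,z,pts):
    p=np.array([ray('top',*f(*x),z) for x in pts])[:,:2]
    print(name,p.mean(0),'sides',np.linalg.norm(p-np.roll(p,-1,0),axis=1),'yaw(first->last)',np.degrees(np.arctan2(*(p[0]-p[3])[::-1])),np.degrees(np.arctan2(*(p[1]-p[2])[::-1])))
q('dark',L,.028,[(270,38),(368,52),(343,215),(240,200)])
q('gray',L,.025,[(272,322),(325,320),(325,436),(268,437)])
q('blk',L,.023,[(50,290),(102,292),(92,388),(38,385)])
q('gR',Rr,.028,[(672,68),(738,44),(782,185),(712,210)])
q('wt base',Rr,.018,[(504,36),(545,38),(545,117),(502,116)])
q('box',Rr,.03,[(421,302),(655,297),(664,450),(427,457)])
F=lambda u,v:(u*.64,v*.64)
q('plate',F,.012,[(330,289),(445,289),(447,416),(328,416)])
q('mat',F,.012,[(367,319),(406,319),(407,384),(367,384)])
for n,p,z in(('fader',(494,380),.067),('dot',(642,418),.03),('pointer',(523,322),.035),('knob',(529,72),.05)):print(n,ray('top',*Rr(*p),z))
E
python3 m.py
```

```text
dark [0.569 0.251] sides [0.066 0.109 0.069 0.109] yaw(first->last) -7.353799342538522 -6.042899714349018
gray [0.405 0.249] sides [0.035 0.074 0.037 0.073] yaw(first->last) 1.079374846737021 2.848718569048343
blk [0.427 0.399] sides [0.034 0.062 0.035 0.061] yaw(first->last) -3.1656774817873177 -2.1308944845252227
gR [ 0.582 -0.392] sides [0.052 0.097 0.054 0.096] yaw(first->last) 16.083539315833363 17.49341637006758
wt base [ 0.613 -0.247] sides [0.031 0.053 0.032 0.054] yaw(first->last) -2.1413809379804416 -0.7768245107712612
box [ 0.418 -0.255] sides [0.169 0.096 0.169 0.098] yaw(first->last) 2.398328486852044 2.4442237039073955
plate [0.539 0.051] sides [0.207 0.224 0.208 0.225] yaw(first->last) 1.3307851463306888 1.6456926790730213
mat [0.539 0.053] sides [0.07  0.115 0.07  0.115] yaw(first->last) 1.7503851449215615 2.1288247066695782
fader [ 0.417 -0.213  0.067]
dot [ 0.394 -0.326  0.03 ]
pointer [ 0.452 -0.241  0.035]
knob [ 0.612 -0.244  0.05 ]
```

```bash
cat >> h.py <<'E'
np.set_printoptions(precision=4,suppress=True)
def yaw(o):
    W=Ro.from_quat(o['ee_rot']).as_matrix(); return np.degrees(np.arctan2(W[1,0],W[0,0]))
def to(*pts):
    "pts: (x,y,z,yaw deg of tool x); prints tool shift mm and turn rad from now"
    o=get_obs(); W=Ro.from_quat(o['ee_rot']).as_matrix(); print('t',o['time'],'p',o['eef_pos'],'yaw',round(yaw(o),2),'gap',o['finger_gap'],'F',o['force'])
    for p in pts:
        d=(p[3]-yaw(o)+180)%360-180
        print(p,'->',np.round(W.T@(np.array(p[:3])-o['eef_pos'])*1000,1),round(-np.radians(d),3))
E
python3 -c "
from h import *
to((.45,.3,.25,182.4),(.42,-.15,.2,182.4),(.417,-.213,.12,182.4))"
```

```text
t 0.1 p [0.1787 0.6245 0.2523] yaw 164.03 gap 0.08560159493564755 F [-0.7834 -0.0493 -1.046 ]
(0.45, 0.3, 0.25, 182.4) -> [-350.1 -237.3    2.6] -0.321
(0.42, -0.15, 0.2, 182.4) -> [-445.2 -678.1   53.3] -0.321
(0.417, -0.213, 0.12, 182.4) -> [-459.6 -739.3  133.4] -0.321
```

Call:
{"op": "play_rows", "data": {
  "rows": [
    [[-350,-237,3,-0.32,85],[-350,-237,3,-0.32,85],[-350,-237,3,-0.32,85],[-350,-237,3,-0.32,85],[-350,-237,3,-0.32,85],[-350,-237,3,-0.32,85],[-350,-237,3,-0.32,85],[-445,-678,53,-0.32,85]]
  ]
}}

```text
time: 1.1
eef_pos: [0.4478, 0.2373, 0.2436]
ee_rot: [-0.021, 1.0, 0.0, 0.001]
force: [-0.2, -0.2, 1.0]
finger_gap: 0.0852
grip_force: 0.0
```

```bash
python3 -c "
from h import *
to((.42,-.15,.2,182.4),(.417,-.213,.14,182.4))"
```

```text
t 1.1 p [0.4478 0.2373 0.2436] yaw -177.65 gap 0.08521488861589332 F [-0.1526 -0.2155  0.9842]
(0.42, -0.15, 0.2, 182.4) -> [  43.8 -385.8   43.6] -0.001
(0.417, -0.213, 0.14, 182.4) -> [  49.4 -448.6  103.5] -0.001
```

Call:
{"op": "play_rows", "data": {
  "rows": [
    [[49,-449,43,0,85],[49,-449,43,0,85],[49,-449,43,0,85],[49,-449,43,0,85],[49,-449,43,0,85],[49,-449,43,0,85],[49,-449,43,0,85],[49,-449,43,0,85]]
  ]
}}

```text
time: 2.1
eef_pos: [0.4147, -0.2145, 0.1999]
ee_rot: [-0.018, 1.0, 0.0, -0.0]
force: [-0.0, 0.9, -1.0]
finger_gap: 0.085
grip_force: 0.0
```

```bash
python3 -c "
from h import *
to((.417,-.213,.067,182.4));snap('wrist','w0.png')"
```

```text
t 2.1 p [ 0.4147 -0.2145  0.1999] yaw -177.89 gap 0.08499096130917955 F [-0.0225  0.8668 -0.9877]
(0.417, -0.213, 0.067, 182.4) -> [ -2.4   1.4 132.9] -0.005
```

View pics/w0.png

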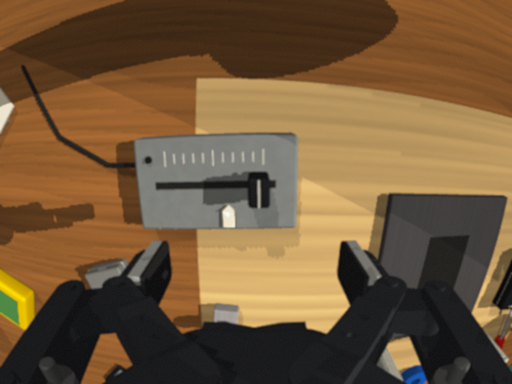

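The wrist view shows the fader line at (260,190), the pointer nose at (229,207), the track from (157,186) to (276,184), the ticks from x=165 to x=263, and the box corners at (136,140), (297,133), (297,228) and (145,229).

```bash
python3 -c "
from h import *
for n,u,v,z in(('fader',260,176,.067),('fader2',260,205,.067),('nose',229,206,.035),('ptr tail',229,226,.035),('tick0',165,159,.03),('tick100',263,157,.03),('trk',157,186,.03),('trk',276,184,.03)):print(n,wray(u,v,z))
"
```

```text
fader [ 0.4012 -0.2097  0.067 ]
fader2 [ 0.428  -0.2086  0.067 ]
nose [ 0.4407 -0.239   0.035 ]
ptr tail [ 0.4627 -0.2388  0.035 ]
tick0 [ 0.3946 -0.3061  0.03  ]
tick100 [ 0.3901 -0.2064  0.03  ]
trk [ 0.4234 -0.3161  0.03  ]
trk [ 0.4172 -0.1921  0.03  ]
```

Call:
{"op": "play_rows", "data": {
  "rows": [
    [[0,5,60,-0.005,85],[0,5,110,-0.005,60],[0,5,130,-0.005,40],[0,5,132,-0.005,30],[0,5,132,-0.005,15],[0,5,132,-0.005,12],[0,5,132,-0.005,12],[0,5,132,-0.005,12]]
  ],
  "newtons": 25
}}

```text
time: 3.15
eef_pos: [0.4155, -0.2067, 0.0687]
ee_rot: [-0.023, 1.0, 0.0, 0.0]
force: [1.9, 1.0, -4.7]
finger_gap: 0.0191
grip_force: 28.7
```

```bash
python3 -c "
from h import *
to((.4185,-.305,.068,182.4),(.419,-.310,.068,182.4))"
```

```text
t 3.15 p [ 0.4155 -0.2067  0.0687] yaw -177.35 gap 0.019055547984484084 F [ 1.8896  1.033  -4.7055]
(0.4185, -0.305, 0.068, 182.4) -> [  1.6 -98.3   0.7] 0.004
(0.419, -0.31, 0.068, 182.4) -> [   1.3 -103.3    0.7] 0.004
```

Call:
{"op": "play_rows", "data": {
  "rows": [
    [[0.5,-25,0,0,12],[1,-50,0,0,12],[1,-75,0,0,12],[1.5,-90,0,0,12],[1.5,-97,0,0,12],[1.5,-100,0,0,12],[1.5,-102,0,0,12],[1.5,-103,0,0,12]]
  ]
}}

```text
time: 4.15
eef_pos: [0.4204, -0.3059, 0.0687]
ee_rot: [-0.022, 1.0, 0.005, 0.002]
force: [11.2, 20.9, 4.2]
finger_gap: 0.0193
grip_force: 30.0
```

```bash
python3 -c "
from h import *
to((.4185,-.305,.068,182.4))"
```

```text
t 4.15 p [ 0.4204 -0.3059  0.0687] yaw -177.47 gap 0.019293476317996102 F [11.1904 20.9451  4.2496]
(0.4185, -0.305, 0.068, 182.4) -> [1.8 0.9 0.7] 0.002
```

Call:
{"op": "play_rows", "data": {
  "rows": [
    [[0,2,0,0,40],[0,2,0,0,60],[0,2,0,0,85],[0,2,-60,0,85],[0,2,-120,0,85],[-35,62,-140,0.05,85],[-35,62,-140,0.1,85],[-35,62,-140,0.1,85]]
  ]
}}

```text
time: 5.15
eef_pos: [0.451, -0.2462, 0.2091]
ee_rot: [0.026, 1.0, -0.001, 0.0]
force: [0.3, -0.0, 0.4]
finger_gap: 0.0851
grip_force: 0.0
```

```bash
python3 -c "
from h import *
to((.55,.251,.22,173.5))"
```

```text
t 5.15 p [ 0.451  -0.2462  0.2091] yaw 177.01 gap 0.08508810164289576 F [ 0.3075 -0.0015  0.4292]
(0.55, 0.251, 0.22, 173.5) -> [-72.9 501.7 -11.4] 0.061
```

Call:
{"op": "play_rows", "data": {
  "rows": [
    [[-73,502,-11,0.06,85],[-73,502,-11,0.06,85],[-73,502,-11,0.06,85],[-73,502,-11,0.06,85],[-73,502,-11,0.06,85],[-73,502,-11,0.06,85],[-73,502,-11,0.06,85],[-73,502,-11,0.06,85]]
  ]
}}

```text
time: 6.15
eef_pos: [0.5497, 0.2447, 0.2187]
ee_rot: [0.057, 0.998, -0.0, -0.0]
force: [0.6, -0.2, -0.2]
finger_gap: 0.0851
grip_force: 0.0
```

```bash
python3 -c "
from h import *
to((.55,.251,.22,173.5));a=snap('wrist','w1.png');b=snap('top','t1.png')
cv2.imwrite('pics/m1.png',np.hstack([a,cv2.resize(b,(288,216)) if 0 else b[150:390,100:388].repeat(1,0) if 0 else cv2.copyMakeBorder(b[150:330,100:388],0,204,0,0,cv2.BORDER_CONSTANT)])[:,:,::-1])"
```

```text
t 6.15 p [0.5497 0.2447 0.2187] yaw 173.45 gap 0.08507761332550956 F [ 0.5681 -0.2302 -0.1828]
(0.55, 0.251, 0.22, 173.5) -> [ 0.5  6.3 -1.3] -0.001
```

View pics/m1.png

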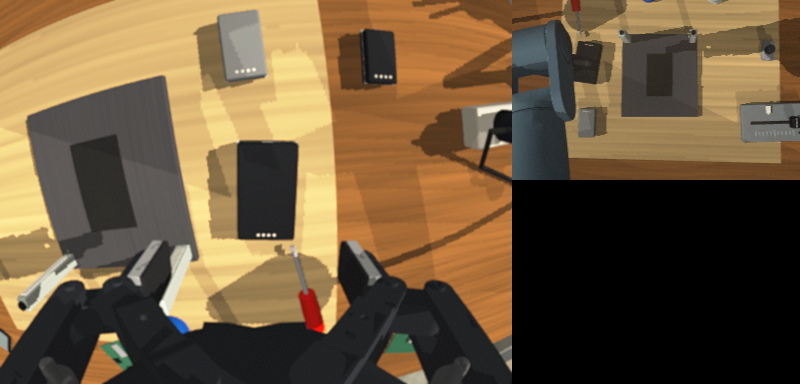

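The wrist view shows bank1's top face at (240,145), (298,145), (294,240), (236,238), not knocked. The mat corners are (70,149), (118,134), (137,222), (87,231). Bank4's top is about (218,13)-(266,78) and bank5's about (363,30)-(396,83).

```bash
cat >> h.py <<'E'
def wq(name,z,pts,o=None):
    p=np.array([wray(*x,z,o) for x in pts])[:,:2]
    print(name,p.mean(0),'sides',np.linalg.norm(p-np.roll(p,-1,0),axis=1),'yaw',np.degrees(np.arctan2(*(p[3]-p[0])[::-1])),np.degrees(np.arctan2(*(p[2]-p[1])[::-1])))
E
python3 -c "
from h import *
wq('b1',.03,[(240,144),(298,145),(294,240),(236,238)])
wq('mat',.012,[(70,149),(118,134),(137,222),(87,231)])
wq('plate',.012,[(27,117),(163,76),(198,258),(75,268)])
wq('b4',.024,[(219,15),(258,11),(266,75),(225,81)])
wq('b5',.022,[(369,31),(393,31),(397,82),(370,83)])
"
```

```text
b1 [0.5702 0.2599] sides [0.061  0.109  0.0669 0.1071] yaw -9.527241806226252 -6.427152362747195
mat [0.5417 0.056 ] sides [0.0745 0.1111 0.0804 0.1118] yaw -2.1027947191628495 0.8954634240208628
plate [0.5414 0.0619] sides [0.2078 0.2234 0.1943 0.2261] yaw 5.0293743545950695 1.6090096776782972
b4 [0.4073 0.2508] sides [0.0415 0.0724 0.0433 0.0746] yaw -1.1610966214712413 0.2450476074052734
b5 [0.4275 0.4063] sides [0.0309 0.0609 0.0346 0.0607] yaw -5.889292059685229 -2.368141735385394
```

Call:
{"op": "play_rows", "data": {
  "rows": [
    [[-19,14,60,0.01,85],[-19,14,120,0.01,85],[-19,14,160,0.01,85],[-19,14,185,0.01,85],[-19,14,194,0.01,85],[-19,14,194,0.01,85]]
  ]
}}

```text
time: 7.0
eef_pos: [0.5698, 0.2547, 0.0251]
ee_rot: [0.062, 0.998, -0.0, -0.0]
force: [0.5, 0.1, 0.2]
finger_gap: 0.0852
grip_force: 0.0
```

```bash
python3 -c "
from h import *
to((.570,.256,.024,173));a=snap('wrist','w2.png')"
```

```text
t 7.0 p [0.5698 0.2547 0.0251] yaw 172.86 gap 0.08517904522588511 F [0.457  0.1222 0.1918]
(0.57, 0.256, 0.024, 173) -> [-0.   1.3  1.1] -0.002
```

View pics/w2.png

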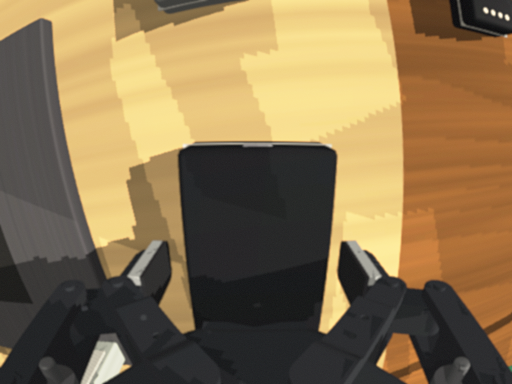

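The bank sits well centred between the pads, and its near top edge is at (257,150).

```bash
python3 -c "
from h import *
a,b=wray(181,150,.03),wray(336,150,.03);print(a,b,(a+b)/2,np.linalg.norm(a-b))
o=get_obs();W=Ro.from_quat(o['ee_rot']).as_matrix();print(W.T@((a+b)/2-o['eef_pos']))"
```

```text
[0.5121 0.2327 0.03  ] [0.5199 0.2953 0.03  ] [0.516 0.264 0.03 ] 0.06305417016927961
[ 0.0552  0.0021 -0.004 ]
```

Call:
{"op": "play_rows", "data": {
  "rows": [
    [[0,1,1,0,60],[0,1,1,0,55],[0,1,1,0,55],[0,1,1,0,55],[0,1,1,0,55],[0,1,-20,0,55],[0,1,-60,0,55],[0,1,-100,0,55]]
  ],
  "newtons": 40
}}

```text
time: 8.05
eef_pos: [0.569, 0.2565, 0.1266]
ee_rot: [0.062, 0.998, -0.0, -0.001]
force: [1.3, 0.5, -3.0]
finger_gap: 0.0649
grip_force: 46.0
```

```bash
python3 -c "
from h import *
to((.540,.053,.13,181.7))"
```

```text
t 8.05 p [0.569  0.2565 0.1266] yaw 172.92 gap 0.06489897272647112 F [ 1.3047  0.4634 -2.9915]
(0.54, 0.053, 0.13, 181.7) -> [   3.7 -205.6   -3.3] -0.153
```

```bash
cat > mat.py <<'E'
from h import *
from scipy.optimize import least_squares
g=cv2.GaussianBlur(cv2.cvtColor(cv2.imread('pics/t0.png'),cv2.COLOR_BGR2GRAY),(3,3),0).astype(np.float32)
def fit(hx,hy,g0,win=4):
    c,s=np.cos,np.sin
    def pts(p,off):
        out=[]
        for sx,sy in((1,0),(-1,0),(0,1),(0,-1)):
            for t in np.linspace(-.8,.8,25):
                x=sx*(hx+off) if sx else t*hx; y=sy*(hy+off) if sy else t*hy
                out.append((p[0]+x*c(p[2])-y*s(p[2]),p[1]+x*s(p[2])+y*c(p[2]),.012))
        return out
    def cost(p):
        r=0
        for d in(.003,):
            A=np.array([proj('top',np.array(q)) for q in pts(p,d)],np.float32);B=np.array([proj('top',np.array(q)) for q in pts(p,-d)],np.float32)
            a=cv2.remap(g,A[:,0],A[:,1],1).ravel();b=cv2.remap(g,B[:,0],B[:,1],1).ravel()
            r-=np.clip(a-b,-5,25).sum()
        return r
    from scipy.optimize import differential_evolution as de
    r=de(cost,[(g0[0]-.01,g0[0]+.01),(g0[1]-.01,g0[1]+.01),(-.03,.08)],seed=0,maxiter=30,popsize=10)
    print(r.x[:2],np.degrees(r.x[2]),r.fun/100)
fit(.059,.036,(.539,.052));fit(.115,.105,(.539,.052))
E
python3 mat.py
```

```text
Traceback (most recent call last):
  File "mat.py", line 16, in cost
    A=np.array([proj('top',np.array(q)) for q in pts(p,d)],np.float32);B=np.array([proj('top',np.array(q)) for q in pts(p,-d)],np.float32)
                ~~~~^^^^^^^^^^^^^^^^^^^
  File "h.py", line 11, in proj
    P=camera_params(n); c=np.array(P['R'])@X+np.array(P['t']); return P['fx']*c[0]/c[2]+P['cx'],P['fy']*c[1]/c[2]+P['cy']
ValueError: time passes only in moves, steps and waits

The above exception was the direct cause of the following exception:

Traceback (most recent call last):
  File "mat.py", line 23, in <module>
    fit(.059,.036,(.539,.052));fit(.115,.105,(.539,.052))
    ~~~^^^^^^^^^^^^^^^^^^^^^^^
  File "mat.py", line 21, in fit
    r=de(cost,[(g0[0]-.01,g0[0]+.01),(g0[1]-.01,g0[1]+.01),(-.03,.08)],seed=0,maxiter=30,popsize=10)
RuntimeError: The map-like callable must be of the form f(func, iterable), returning a sequence of numbers the same length as 'iterable'
```

Call:
{"op": "play_rows", "data": {
  "rows": [
    [[4,-60,-3,-0.1,55],[4,-120,-3,-0.153,55],[4,-160,-3,-0.153,55],[4,-190,-3,-0.153,55],[4,-205,-3,-0.153,55],[4,-205,-3,-0.153,55]]
  ]
}}

```text
time: 8.8
eef_pos: [0.5404, 0.0534, 0.1286]
ee_rot: [-0.014, 1.0, 0.0, 0.0]
force: [-0.4, -0.2, -2.8]
finger_gap: 0.065
grip_force: 46.1
```

Too many repeated calls to camera_params; I'll cache it.

```bash
sed -i '2a PT=camera_params("top")\ndef proj(n,X):\n    c=np.array(PT["R"])@X+np.array(PT["t"]); return PT["fx"]*c[0]/c[2]+PT["cx"],PT["fy"]*c[1]/c[2]+PT["cy"]' mat.py; python3 mat.py; python3 -c "
from h import *
to((.540,.053,.037,181.7));a=snap('wrist','w3.png')"
```

```text
[0.5408 0.054 ] 1.4477552247570322 -17.504482421875
[0.5399 0.0537] 0.9980500748793738 -22.136025390625
t 8.8 p [0.5404 0.0534 0.1286] yaw -178.39 gap 0.0650454831017608 F [-0.3641 -0.2228 -2.7881]
(0.54, 0.053, 0.037, 181.7) -> [ 0.4 -0.4 91.6] -0.002
```

View pics/w3.png

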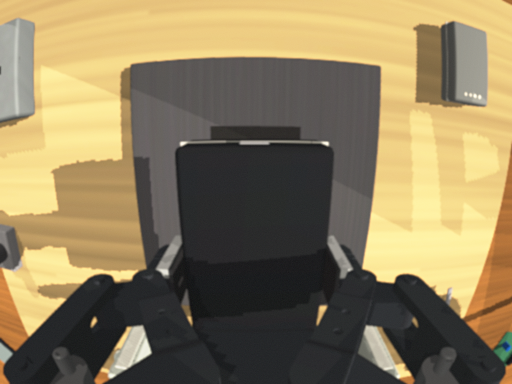

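Bank1 hangs level over the mat. The mat's near edge runs from (211,127) to (300,127), and the plate edge from (131,64) to (381,67).

```bash
python3 -c "
from h import *
for u,v,z in((211,127,.012),(300,127,.012),(131,64,.012),(381,67,.012)):print(wray(u,v,z))
o=get_obs()
for u,v in((178,150),(332,150)):print(wray(u,v,.0325+.1035))
to((.5403,.0538,.037,181.4))"
```

```text
[0.4839 0.0182 0.012 ]
[0.482  0.0895 0.012 ]
[ 0.4291 -0.0511  0.012 ]
[0.4257 0.1571 0.012 ]
[0.4857 0.0227 0.136 ]
[0.484  0.0834 0.136 ]
t 8.85 p [0.5404 0.054  0.1285] yaw -178.34 gap 0.06542208222371017 F [-0.0733  0.4132 -1.8136]
(0.5403, 0.0538, 0.037, 181.4) -> [ 0.2 -0.3 91.5] 0.005
```

Call:
{"op": "play_rows", "data": {
  "rows": [
    [[-0.5,0.5,50,0.005,55],[-0.5,0.5,80,0.005,55],[-0.5,0.5,89,0.005,55],[-0.5,0.5,91,0.005,55],[-0.5,0.5,92,0.005,55],[-0.5,0.5,92,0.005,55]]
  ]
}}

```text
time: 9.6
eef_pos: [0.542, 0.0549, 0.038]
ee_rot: [-0.012, 1.0, 0.0, 0.001]
force: [-2.5, 3.0, 5.4]
finger_gap: 0.065
grip_force: 47.2
```

Call:
{"op": "play_rows", "data": {
  "rows": [
    [[0,0,0,0,85],[0,0,0,0,85],[0,0,0,0,85],[0,0,-60,0,85],[0,0,-120,0,85],[0,0,-160,0,85],[0,0,-160,0,85]]
  ]
}}

```text
time: 10.48
eef_pos: [0.5434, 0.0538, 0.2006]
ee_rot: [-0.012, 1.0, -0.001, 0.004]
force: [1.1, 0.0, -0.2]
finger_gap: 0.0852
grip_force: 0.0
```

```bash
python3 -c "
from h import *
to((.54,-.392,.2,197),(.575,-.392,.2,197));a=snap('wrist','w4.png')"
```

```text
t 10.475 p [0.5434 0.0538 0.2006] yaw -178.62 gap 0.08520477532210749 F [ 1.1147  0.0327 -0.2223]
(0.54, -0.392, 0.2, 197) -> [  14.1 -445.6    1. ] -0.273
(0.575, -0.392, 0.2, 197) -> [ -20.9 -446.5    1.3] -0.273
```

View pics/w4.png

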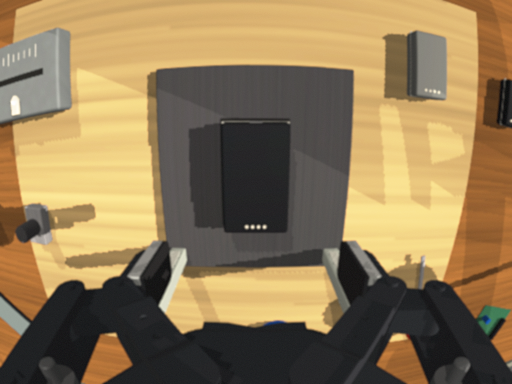

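Bank1 is on the mat, with its top at (221,121), (290,121), (287,232), (223,232). The plate corners are (157,70), (353,70), (343,262), (173,268).

```bash
python3 -c "
from h import *
wq('b1',.042,[(221,121),(290,121),(287,232),(223,232)])
wq('pl',.012,[(157,70),(353,70),(343,262),(173,268)])
wq('b4',.024,[(413,33),(446,33),(446,98),(409,96)])
"
```

```text
b1 [0.537  0.0551] sides [0.064  0.111  0.0652 0.1109] yaw 0.7534940875041714 1.386618316949206
pl [0.5382 0.0568] sides [0.2056 0.2219 0.2074 0.2298] yaw 1.9400595410990915 2.381246809251291
b4 [0.4046 0.2442] sides [0.0475 0.0775 0.0514 0.0721] yaw -3.3616045656218847 0.4676892168991587
```

Call:
{"op": "play_rows", "data": {
  "rows": [
    [[-21,-62,1,-0.1,85],[-21,-124,1,-0.2,85],[-21,-186,1,-0.273,85],[-21,-248,1,-0.273,85],[-21,-310,1,-0.273,85],[-21,-372,1,-0.273,85],[-21,-420,1,-0.273,85],[-21,-446,1,-0.273,85]]
  ]
}}

```text
time: 11.52
eef_pos: [0.5712, -0.3933, 0.1921]
ee_rot: [-0.147, 0.989, 0.002, -0.001]
force: [-0.5, -0.2, 0.0]
finger_gap: 0.0847
grip_force: 0.0
```

```bash
python3 -c "
from h import *
to((.582,-.392,.024,197));a=snap('wrist','w5.png')"
```

```text
t 11.525 p [ 0.5712 -0.3933  0.1921] yaw -163.11 gap 0.08469218514179809 F [-0.4524 -0.2469  0.0001]
(0.582, -0.392, 0.024, 197) -> [-11.   -2.5 168.1] -0.002
```

View pics/w5.png

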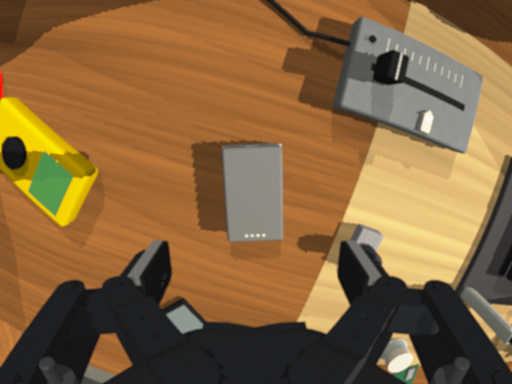

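Bank2's top is at (223,147), (281,146), (283,238), (230,240). The fader sits at its off end.

```bash
python3 -c "
from h import *
wq('b2',.028,[(223,147),(281,146),(283,238),(230,240)])
wq('w',.018,[(359,226),(382,236),(377,250),(352,240)])
to((.582,-.392,.024,197))
"
```

```text
b2 [ 0.5829 -0.3912] sides [0.0561 0.0968 0.0561 0.0981] yaw 19.38007329258172 19.369397025270622
w [ 0.5981 -0.2503] sides [0.034  0.0184 0.037  0.0182] yaw -3.819701852128911 5.575102612486326
t 11.575 p [ 0.571  -0.3955  0.1922] yaw -163.2 gap 0.08510675467895845 F [-2.9338 -1.6795 -0.1214]
(0.582, -0.392, 0.024, 197) -> [-12.   -0.1 168.1] -0.003
```

Call:
{"op": "play_rows", "data": {
  "rows": [
    [[-12.5,1,60,-0.02,85],[-12.5,1,120,-0.02,85],[-12.5,1,155,-0.02,85],[-12.5,1,166,-0.02,85],[-12.5,1,168,-0.02,70],[-12.5,1,168,-0.02,48],[-12.5,1,168,-0.02,48],[-12.5,1,168,-0.02,48]]
  ],
  "newtons": 40
}}

```text
time: 12.58
eef_pos: [0.5852, -0.3873, 0.0291]
ee_rot: [-0.158, 0.987, -0.001, 0.001]
force: [-0.8, 0.8, 4.8]
finger_gap: 0.058
grip_force: 46.8
```

```bash
python3 -c "
from h import *
to((.54,.053,.13,181.4))"
```

```text
t 12.575 p [ 0.5852 -0.3873  0.0291] yaw -161.83 gap 0.057991108359463965 F [-0.8163  0.7994  4.789 ]
(0.54, 0.053, 0.13, 181.4) -> [ -94.5  432.2 -101.8] 0.293
```

Call:
{"op": "play_rows", "data": {
  "rows": [
    [[0,0,-60,0,48],[0,0,-120,0,48],[-15,60,-150,0.04,48],[-28,120,-150,0.1,48],[-40,180,-150,0.15,48],[-54,240,-150,0.2,48],[-66,300,-150,0.25,48],[-80,360,-150,0.293,48]]
  ]
}}

```text
time: 13.58
eef_pos: [0.5472, -0.0178, 0.1772]
ee_rot: [-0.011, 1.0, 0.0, 0.0]
force: [0.7, 0.6, -2.1]
finger_gap: 0.0582
grip_force: 46.0
```

```bash
python3 -c "
from h import *
to((.5405,.0545,.13,181.4))"
```

```text
t 13.575 p [ 0.5472 -0.0178  0.1772] yaw -178.72 gap 0.05816712791869909 F [ 0.7477  0.6445 -2.058 ]
(0.5405, 0.0545, 0.13, 181.4) -> [ 5.1 72.4 47.2] -0.002
```

Call:
{"op": "play_rows", "data": {
  "rows": [
    [[5,50,20,0,48],[5,72,47,-0.002,48],[5,72,77,-0.002,48],[5,72,77,-0.002,48],[5,72,77,-0.002,48]]
  ]
}}

```text
time: 14.2
eef_pos: [0.542, 0.0518, 0.1013]
ee_rot: [-0.013, 1.0, -0.0, 0.001]
force: [0.6, 0.5, -0.7]
finger_gap: 0.0582
grip_force: 46.0
```

```bash
python3 -c "
from h import *
to((.5405,.0545,.071,181.4));a=snap('wrist','w6.png')"
```

```text
t 14.2 p [0.542  0.0518 0.1013] yaw -178.53 gap 0.05816847140074684 F [ 0.5982  0.5169 -0.6575]
(0.5405, 0.0545, 0.071, 181.4) -> [ 1.5  2.8 30.3] 0.001
```

View pics/w6.png

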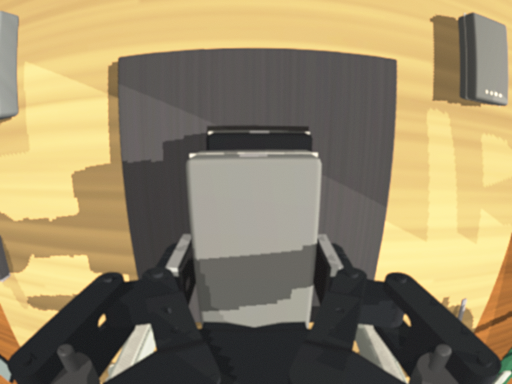

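Over the stack, bank1's near top edge runs from (208,133) to (311,133) and bank2's from (189,158) to (320,158).

```bash
python3 -c "
from h import *
a,b=wray(208,133,.042),wray(311,133,.042);print('b1',a,b,(a+b)/2)
a,b=wray(189,157,.1),wray(320,157,.1);print('b2',a,b,(a+b)/2)
a,b=wray(118,57,.012),wray(397,60,.012);print('plate',a,b,(a+b)/2)
"
```

```text
b1 [0.4863 0.0222 0.042 ] [0.4847 0.0854 0.042 ] [0.4855 0.0538 0.042 ]
b2 [0.4919 0.0229 0.1   ] [0.4905 0.0786 0.1   ] [0.4912 0.0508 0.1   ]
plate [ 0.429  -0.0527  0.012 ] [0.4257 0.1567 0.012 ] [0.4274 0.052  0.012 ]
```

Call:
{"op": "play_rows", "data": {
  "rows": [
    [[0,2.8,15,0,48],[0,2.8,25,0,48],[0,2.8,28,0,48],[0,2.8,30,0,48],[0,2.8,31,0,48],[0,2.8,31,0,48]]
  ]
}}

```text
time: 15.0
eef_pos: [0.5418, 0.0548, 0.0711]
ee_rot: [-0.013, 1.0, -0.0, -0.0]
force: [-7.3, 1.0, 11.1]
finger_gap: 0.0582
grip_force: 47.5
```

Call:
{"op": "play_rows", "data": {
  "rows": [
    [[0,0,-0.5,0,85],[0,0,-0.5,0,85],[0,0,-0.5,0,85],[0,0,-60,0,85],[0,0,-120,0,85],[40,40,-130,0.01,85],[80,90,-130,0.01,85],[120,140,-130,0.01,85]]
  ]
}}

```text
time: 16.0
eef_pos: [0.4185, 0.1903, 0.1995]
ee_rot: [-0.007, 1.0, 0.0, 0.0]
force: [0.8, 1.2, 0.6]
finger_gap: 0.085
grip_force: 0.0
```

```bash
python3 -c "
from h import *
to((.405,.250,.2,180.5))"
```

```text
t 16.0 p [0.4185 0.1903 0.1995] yaw -179.14 gap 0.08495763147027904 F [0.8395 1.1993 0.572 ]
(0.405, 0.25, 0.2, 180.5) -> [12.6 59.9 -0.5] 0.006
```

Call:
{"op": "play_rows", "data": {
  "rows": [
    [[12,60,20,0.006,85],[12,60,20,0.006,85],[12,60,20,0.006,85]]
  ]
}}

```text
time: 16.38
eef_pos: [0.4067, 0.2491, 0.1792]
ee_rot: [-0.005, 1.0, -0.0, -0.0]
force: [0.3, -0.1, 0.4]
finger_gap: 0.085
grip_force: 0.0
```

```bash
python3 -c "
from h import *
to((.405,.250,.024,180.5));a=snap('wrist','w7.png')"
```

```text
t 16.375 p [0.4067 0.2491 0.1792] yaw -179.38 gap 0.0849769644135298 F [ 0.2561 -0.0917  0.4022]
(0.405, 0.25, 0.024, 180.5) -> [  1.7   1.  155.2] 0.002
```

View pics/w7.png

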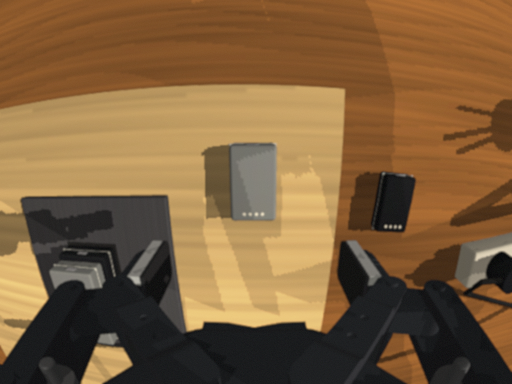

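Bank4's top is at (231,145), (276,144), (275,220), (232,219), and bank5's at (381,173), (414,175), (406,231), (376,230).

```bash
python3 -c "
from h import *
wq('b4',.024,[(231,145),(276,144),(275,220),(232,219)])
wq('b5',.022,[(382,174),(414,176),(406,231),(376,230)])
"
```

```text
b4 [0.4061 0.2482] sides [0.0421 0.0757 0.043  0.0737] yaw 0.07441291066379123 0.7416273114455272
b5 [0.4271 0.3998] sides [0.0394 0.0632 0.0388 0.0619] yaw 1.4295478865812619 0.7892085131529589
```

Call:
{"op": "play_rows", "data": {
  "rows": [
    [[0.5,-0.5,60,0,85],[0.5,-0.5,115,0,80],[0.5,-0.5,145,0,70],[0.5,-0.5,153,0,60],[0.5,-0.5,154,0,50],[0.5,-0.5,154,0,34],[0.5,-0.5,154,0,34],[0.5,-0.5,154,0,34]]
  ],
  "newtons": 40
}}

```text
time: 17.42
eef_pos: [0.4074, 0.2489, 0.0266]
ee_rot: [-0.005, 1.0, 0.0, 0.001]
force: [-0.5, -2.2, 6.8]
finger_gap: 0.0438
grip_force: 43.2
```

Call:
{"op": "play_rows", "data": {
  "rows": [
    [[0,0,0,0,34],[0,0,-60,0,34],[0,0,-120,0,34],[-40,-45,-130,0,34],[-80,-90,-130,-0.005,34],[-110,-140,-130,-0.013,34],[-130,-180,-130,-0.013,34],[-135,-192,-130,-0.013,34]]
  ]
}}

```text
time: 18.42
eef_pos: [0.5438, 0.056, 0.1552]
ee_rot: [-0.01, 1.0, 0.0, -0.0]
force: [0.2, 1.3, -1.0]
finger_gap: 0.0444
grip_force: 42.2
```

```bash
python3 -c "
from h import *
to((.541,.0545,.13,181.4))"
```

```text
t 18.425 p [0.5438 0.056  0.1552] yaw -178.83 gap 0.04441472013135518 F [ 0.1854  1.3441 -0.985 ]
(0.541, 0.0545, 0.13, 181.4) -> [ 2.8 -1.5 25.2] -0.004
```

Call:
{"op": "play_rows", "data": {
  "rows": [
    [[1.8,-1.2,25,-0.004,34],[1.8,-1.2,45,-0.004,34],[1.8,-1.2,50,-0.004,34],[1.8,-1.2,50,-0.004,34]]
  ]
}}

```text
time: 18.92
eef_pos: [0.541, 0.0573, 0.1053]
ee_rot: [-0.014, 1.0, 0.0, -0.0]
force: [0.2, 0.4, -1.6]
finger_gap: 0.0443
grip_force: 42.2
```

```bash
python3 -c "
from h import *
to((.542,.0548,.0966,181.4));a=snap('wrist','w8.png')"
```

```text
t 18.925 p [0.541  0.0573 0.1053] yaw -178.4 gap 0.044324913754388004 F [ 0.233   0.3751 -1.6429]
(0.542, 0.0548, 0.0966, 181.4) -> [-0.9 -2.6  8.7] 0.004
```

View pics/w8.png

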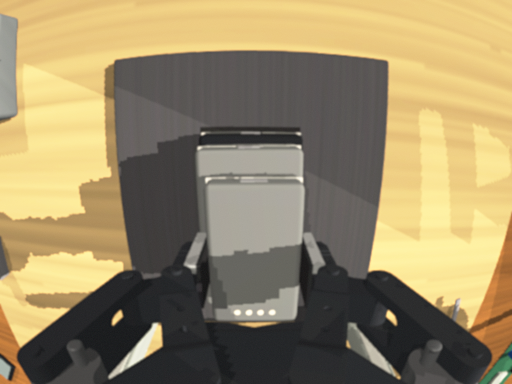

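Bank1's edge runs from u=200 to 301 at v=134, bank2's from 197 to 303 at v=150, and bank4's from 206 to 304 at v=182. Bank4 has to move about 2-3 mm to the left (-y).

```bash
python3 -c "
from h import *
for n,u1,u2,v,z,h in(('b1',200,301,134,.042,.056),('b2',197,303,150,.070,.05),('b4',206,304,182,.1053-.0266+.024,.038),('plate',115,388,61,.012,.115)):
  a,b=wray(u1,v,z),wray(u2,v,z);m=(a+b)/2;d=np.radians(1.4);print(n,m[:2]+h*np.array([np.cos(d),np.sin(d)]),np.linalg.norm(a-b))
to((.542,.0548,.0966,181.4))
"
```

```text
b1 [0.5417 0.055 ] 0.0633696240823202
b2 [0.5421 0.0551] 0.05703373987124117
b4 [0.5397 0.0577] 0.04272543395906274
plate [0.5429 0.055 ] 0.208291006351259
t 18.975 p [0.5416 0.0572 0.1059] yaw -178.4 gap 0.0443694768806476 F [ 0.5346  0.6533 -1.6683]
(0.542, 0.0548, 0.0966, 181.4) -> [-0.3 -2.4  9.3] 0.003
```

Call:
{"op": "play_rows", "data": {
  "rows": [
    [[-2.1,-2.6,3,0.003,34],[-2.1,-2.6,6,0.003,34],[-2.1,-2.6,9,0.003,34],[-2.1,-2.6,10,0.003,34],[-2.1,-2.6,10,0.003,34]]
  ]
}}

```text
time: 19.6
eef_pos: [0.5438, 0.0542, 0.0966]
ee_rot: [-0.012, 1.0, -0.0, -0.0]
force: [-5.2, 0.1, 8.3]
finger_gap: 0.0442
grip_force: 43.4
```

Call:
{"op": "play_rows", "data": {
  "rows": [
    [[0,0,-0.5,0,60],[0,0,-0.5,0,85],[0,0,-0.5,0,85],[0,0,-60,0,85],[0,0,-110,0,85],[20,60,-110,0.02,85],[40,120,-110,0.05,85],[60,180,-110,0.05,85]]
  ]
}}

```text
time: 20.6
eef_pos: [0.4792, 0.2321, 0.2055]
ee_rot: [0.013, 1.0, 0.0, 0.0]
force: [1.7, 0.9, -0.5]
finger_gap: 0.0849
grip_force: 0.0
```

```bash
python3 -c "
from h import *
to((.427,.400,.18,178.5))"
```

```text
t 20.6 p [0.4792 0.2321 0.2055] yaw 178.46 gap 0.08489302342881248 F [ 1.6929  0.924  -0.5406]
(0.427, 0.4, 0.18, 178.5) -> [ 56.7 166.4  25.5] -0.001
```

Call:
{"op": "play_rows", "data": {
  "rows": [
    [[57,60,25,0,85],[57,120,40,0,85],[57,166,80,0,85],[57,166,105,0,85],[57,166,105,0,85],[57,166,105,0,85]]
  ]
}}

```text
time: 21.35
eef_pos: [0.4279, 0.3979, 0.1012]
ee_rot: [0.013, 1.0, 0.0, 0.001]
force: [0.5, -0.3, -0.4]
finger_gap: 0.085
grip_force: 0.0
```

```bash
python3 -c "
from h import *
a=snap('wrist','w9.png');to((.427,.400,.024,178.5))
g=cv2.cvtColor(a,cv2.COLOR_RGB2GRAY)
m=((a.max(2)<60)).astype(np.uint8);m[245:]=0;m[:,:170]=0;m[:,345:]=0
n,l,s,c=cv2.connectedComponentsWithStats(m)
print(s[1:][s[1:,4]>300],c[1:][s[1:,4]>300])
i=1+s[1:,4].argmax();cs=cv2.findContours((l==i).astype(np.uint8),0,1)[0][0]
r=cv2.minAreaRect(cs);b=cv2.boxPoints(r);print(r,b)
for p in b:print(wray(*p,.022))
"
```

```text
t 21.4 p [0.4284 0.398  0.1019] yaw 178.47 gap 0.08494258366482885 F [ 0.4515  0.5105 -0.124 ]
(0.427, 0.4, 0.024, 178.5) -> [ 1.6  1.9 77.9] -0.001
[[ 233  164   54   81 3905]] [[258.9132 203.072 ]]
((259.4843444824219, 204.32986450195312), (52.29257583618164, 80.28759765625), 1.080924153327942) [[232.5854 243.9733]
 [234.1    163.7   ]
 [286.3833 164.6864]
 [284.8687 244.9598]]
[0.4549 0.3813 0.022 ]
[0.3942 0.3854 0.022 ]
[0.3959 0.4215 0.022 ]
[0.457  0.4206 0.022 ]
```

Call:
{"op": "play_rows", "data": {
  "rows": [
    [[1.4,4,40,0.015,85],[1.4,4,65,0.015,80],[1.4,4,76,0.015,65],[1.4,4,77,0.015,50],[1.4,4,77,0.015,28],[1.4,4,77,0.015,28],[1.4,4,77,0.015,28],[1.4,4,77,0.015,28]]
  ],
  "newtons": 40
}}

```text
time: 22.4
eef_pos: [0.4272, 0.4027, 0.0249]
ee_rot: [0.02, 1.0, 0.001, 0.001]
force: [-0.0, -1.3, 6.8]
finger_gap: 0.0372
grip_force: 42.5
```

```bash
python3 -c "
from h import *
to((.47,.25,.2,180),(.541,.0545,.16,181.4))"
```

```text
t 22.4 p [0.4272 0.4027 0.0249] yaw 177.67 gap 0.037173162851870334 F [-0.0293 -1.2981  6.7714]
(0.47, 0.25, 0.2, 180) -> [ -49.5 -150.6 -175.2] -0.041
(0.541, 0.0545, 0.16, 181.4) -> [-128.3 -343.1 -135.2] -0.065
```

Call:
{"op": "play_rows", "data": {
  "rows": [
    [[0,0,-60,0,28],[0,0,-120,0,28],[-25,-55,-160,-0.02,28],[-45,-112,-170,-0.04,28],[-65,-170,-170,-0.05,28],[-85,-228,-160,-0.06,28],[-105,-285,-150,-0.065,28],[-128,-335,-135,-0.065,28]]
  ]
}}

```text
time: 23.4
eef_pos: [0.5405, 0.0602, 0.1585]
ee_rot: [-0.012, 1.0, 0.0, 0.001]
force: [-0.2, 0.2, -0.7]
finger_gap: 0.0374
grip_force: 41.6
```

```bash
python3 -c "
from h import *
to((.542,.0545,.128,181.4))"
```

```text
t 23.4 p [0.5405 0.0602 0.1585] yaw -178.62 gap 0.03743894998067467 F [-0.2102  0.1758 -0.7285]
(0.542, 0.0545, 0.128, 181.4) -> [-1.3 -5.8 30.5] -0.0
```

Call:
{"op": "play_rows", "data": {
  "rows": [
    [[-1.3,-5.5,20,0,28],[-1.3,-5.5,30,0,28],[-1.3,-5.5,30,0,28],[-1.3,-5.5,30,0,28]]
  ]
}}

```text
time: 23.9
eef_pos: [0.5418, 0.0575, 0.129]
ee_rot: [-0.013, 1.0, -0.0, 0.001]
force: [-0.3, 0.5, -0.8]
finger_gap: 0.0372
grip_force: 41.5
```

```bash
python3 -c "
from h import *
to((.542,.0548,.1189,181.4));a=snap('wrist','w10.png')
cv2.imwrite('pics/w10c.png',cv2.resize(a[100:360,150:370],(0,0),fx=2.3,fy=2.3,interpolation=2)[:,:,::-1])"
```

```text
t 23.9 p [0.5418 0.0575 0.129 ] yaw -178.52 gap 0.0372323541094774 F [-0.2993  0.5439 -0.7905]
(0.542, 0.0548, 0.1189, 181.4) -> [-0.1 -2.7 10.1] 0.001
```

View pics/w10c.png

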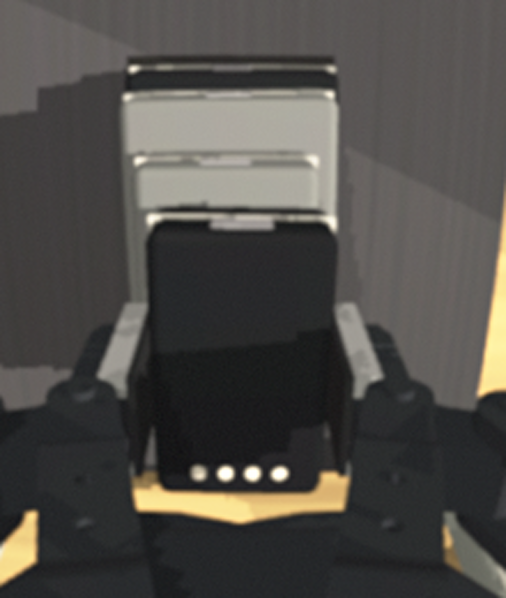

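In the crop, the near edges are b1 at X 129-335, Y 72, b2 at X 124-337, Y 98, b4 at X 136-318, Y 166 and b5 at X 148-336, Y 225.

```bash
python3 -c "
from h import *
for n,u1,u2,v,z,h in(('b1',129,335,72,.042,.056),('b2',124,337,98,.070,.05),('b4',136,318,166,.094,.038),('b5',148,336,225,.129-.0249+.022,.032)):
  f=lambda u:wray(150+u/2.3,100+v/2.3,z)
  a,b=f(u1),f(u2);m=(a+b)/2;d=np.radians(1.4);print(n,m[:2]+h*np.array([np.cos(d),np.sin(d)]),np.linalg.norm(a-b))
to((.542,.0548,.1189,181.4))
"
```

```text
b1 [0.5421 0.0554] 0.06301994554617835
b2 [0.5411 0.0552] 0.056785696672563835
b4 [0.5426 0.0547] 0.04285199730977355
b5 [0.5413 0.0581] 0.03602801482401064
t 23.95 p [0.542  0.0575 0.1292] yaw -178.53 gap 0.037430462222005065 F [ 0.5922  0.1442 -0.9612]
(0.542, 0.0548, 0.1189, 181.4) -> [ 0.1 -2.7 10.3] 0.001
```

Excellent. Bank5 needs (+0.5, -3).

Call:
{"op": "play_rows", "data": {
  "rows": [
    [[-0.6,-3,4,0,28],[-0.6,-3,8,0,28],[-0.6,-3,10.5,0,28],[-0.6,-3,11.5,0,28],[-0.6,-3,11.5,0,28]]
  ]
}}

```text
time: 24.58
eef_pos: [0.5426, 0.0537, 0.1189]
ee_rot: [-0.012, 1.0, -0.0, -0.0]
force: [-6.7, -0.2, 14.0]
finger_gap: 0.0375
grip_force: 43.3
```

Call:
{"op": "play_rows", "data": {
  "rows": [
    [[0,0,-0.5,0,60],[0,0,-0.5,0,85],[0,0,-0.5,0,85],[0,0,-55,0,85],[0,0,-100,0,85],[-20,-50,-110,0.02,85],[-40,-110,-110,0.05,85],[-60,-170,-110,0.05,85]]
  ]
}}

```text
time: 25.58
eef_pos: [0.6064, -0.115, 0.2269]
ee_rot: [0.013, 1.0, -0.0, 0.0]
force: [0.8, 0.2, -0.5]
finger_gap: 0.085
grip_force: 0.0
```

```bash
python3 -c "
from h import *
to((.613,-.245,.13,178.5))"
```

```text
t 25.575 p [ 0.6064 -0.115   0.2269] yaw 178.54 gap 0.0850497189919587 F [ 0.8418  0.1681 -0.4636]
(0.613, -0.245, 0.13, 178.5) -> [  -9.8 -129.8   97. ] 0.001
```

Call:
{"op": "play_rows", "data": {
  "rows": [
    [[-10,-60,0,0,85],[-10,-118,40,0,85],[-10,-130,90,0,85],[-10,-130,97,0,85],[-10,-130,97,0,85]]
  ]
}}

```text
time: 26.2
eef_pos: [0.6128, -0.2429, 0.1301]
ee_rot: [0.013, 1.0, 0.0, -0.0]
force: [-0.9, -0.5, 0.0]
finger_gap: 0.0849
grip_force: 0.0
```

```bash
python3 -c "
from h import *
a=snap('wrist','w11.png');to((.613,-.245,.046,178.5))
for v in range(150,250,10):print(v,' '.join('%3d'%x for x in a[v,190:330:5].min(1)))
h=cv2.cvtColor(a,cv2.COLOR_RGB2HSV)
m=((h[:,:,1]<60)&(h[:,:,2]<110)).astype(np.uint8);m[250:]=0;m[:,:175]=0;m[:,335:]=0;m[:110]=0
n,l,s,c=cv2.connectedComponentsWithStats(m)
for i in range(1,n):
  if s[i,4]>150:print(s[i],c[i])
"
```

```text
t 26.25 p [ 0.6137 -0.2431  0.1317] yaw 178.59 gap 0.08477511805509118 F [ 0.2898 -0.3145 -0.4229]
(0.613, -0.245, 0.046, 178.5) -> [ 0.8 -1.8 85.7] 0.002
150  39  41  39  41  99 109 110 110 109 109 111 112 112 109 111 111 110 113 113 112 114 114 113 113 113 113 113 112
160  38  38  40  38  79 105 105 104 104 104 104 103 103 101 101 103 102 102 103 103 103 103 101 102 101 102 102 104
170  43  41  45  40  52  62  57  61  60 139 135 139 136 139 135 138 137 100 100 100 101 100 102 100 101  99 100 101
180  42  42  43  43  29  64  64  64  65 137 133 136 133 136 134 139 133 101 107 108 106 107 107 109 108 108 108 107
190  38  36  41  40  26  59  58  59  60 132  78  39  42  57 123 139 125  85  96  97  97  97  97  96  96  97  96  95
200  23  28  25  21  25  59  57  59  62  75  38  58  65  65  56 108 106  86  99 100 100  99 101 100  99 100 100 100
210  25  26  24  24  25  63  63  61  64  51  64  61  62  64  63  75 100  90 105 105 104 105 104 105 105 106 105 106
220  35  40  42  43  32  57  58  59  62 114  58  59  63  61  62 113  88  93  99  99  98  99  99  97  99  98  98  98
230  40  43  40  39  39  79  92  92  92  95  91  93  90  94  97 103  82  81  94  95  96  97  97  97  97  97  96  99
240  42  42  42  42  40  68 102 102 101 101  92  89  88  87  89  88  89  87  97 101 101 101 100 101 102  69  62  59
[ 231  184   36   46 1212] [248.2649 207.5206]
```

```bash
python3 -c "
from h import *
print(wray(250,211,.05),wray(236,211,.05),wray(264,211,.05),wray(252.5,166,.018)+[.027,0,0])
to((.613,-.245,.046,178.5))"
```

```text
[ 0.6149 -0.246   0.05  ] [ 0.6147 -0.2562  0.05  ] [ 0.6152 -0.2359  0.05  ] [ 0.615  -0.2436  0.018 ]
t 26.25 p [ 0.6137 -0.2431  0.1317] yaw 178.59 gap 0.08477511805509118 F [ 0.2898 -0.3145 -0.4229]
(0.613, -0.245, 0.046, 178.5) -> [ 0.8 -1.8 85.7] 0.002
```

Call:
{"op": "play_rows", "data": {
  "rows": [
    [[-0.6,-2,45,0,85],[-0.6,-2,75,0,75],[-0.6,-2,84,0,60],[-0.6,-2,85,0,45],[-0.6,-2,85,0,30],[-0.6,-2,85,0,16],[-0.6,-2,85,0,16],[-0.6,-2,85,0,16]]
  ],
  "newtons": 50
}}

```text
time: 27.25
eef_pos: [0.6145, -0.2462, 0.0471]
ee_rot: [0.013, 1.0, -0.001, 0.002]
force: [-0.9, 1.3, 6.4]
finger_gap: 0.0226
grip_force: 49.2
```

Call:
{"op": "play_rows", "data": {
  "rows": [
    [[0,0,0,0,16],[0,0,-60,0,16],[0,0,-120,0,16],[0,0,-165,0,16],[0,0,-165,0,16]]
  ]
}}

```text
time: 27.88
eef_pos: [0.6151, -0.2469, 0.215]
ee_rot: [0.013, 1.0, -0.002, 0.004]
force: [-0.1, 0.6, -2.8]
finger_gap: 0.0223
grip_force: 49.9
```

```bash
python3 -c "
from h import *
to((.542,.0545,.21,181.4))"
```

```text
t 27.875 p [ 0.6151 -0.2469  0.215 ] yaw 178.52 gap 0.02229669602689464 F [-0.0753  0.576  -2.7837]
(0.542, 0.0545, 0.21, 181.4) -> [ 80.9 299.4   2.9] -0.05
```

Call:
{"op": "play_rows", "data": {
  "rows": [
    [[15,60,2,-0.01,16],[30,120,2,-0.02,16],[45,180,2,-0.03,16],[60,235,2,-0.05,16],[75,275,2,-0.05,16],[81,294,2,-0.05,16],[81,299,2,-0.05,16],[81,299,2,-0.05,16]]
  ]
}}

```text
time: 28.88
eef_pos: [0.5401, 0.0546, 0.2073]
ee_rot: [-0.012, 1.0, -0.0, -0.0]
force: [0.9, 0.2, -3.1]
finger_gap: 0.0226
grip_force: 50.1
```

```bash
python3 -c "
from h import *
to((.542,.0545,.173,181.4))"
```

```text
t 28.875 p [0.5401 0.0546 0.2073] yaw -178.65 gap 0.022641763309145805 F [ 0.8632  0.1648 -3.0966]
(0.542, 0.0545, 0.173, 181.4) -> [-1.9 -0.1 34.3] -0.001
```

Call:
{"op": "play_rows", "data": {
  "rows": [
    [[-1.5,0,20,0,16],[-1.5,0,34,0,16],[-1.5,0,34,0,16],[-1.5,0,34,0,16]]
  ]
}}

```text
time: 29.38
eef_pos: [0.5417, 0.055, 0.1742]
ee_rot: [-0.012, 1.0, -0.0, 0.0]
force: [0.5, -0.5, -2.4]
finger_gap: 0.0226
grip_force: 50.1
```

```bash
python3 -c "
from h import *
to((.542,.0545,.163,181.4));a=snap('wrist','w12.png')
cv2.imwrite('pics/w12c.png',cv2.resize(a[100:360,150:370],(0,0),fx=2.3,fy=2.3,interpolation=2)[:,:,::-1])
for v in range(160,260,8):print(v,' '.join('%3d'%x for x in a[v,200:310:5].max(1)))"
```

```text
t 29.375 p [0.5417 0.055  0.1742] yaw -178.65 gap 0.022642344396596854 F [ 0.4719 -0.5067 -2.3525]
(0.542, 0.0545, 0.163, 181.4) -> [-0.3 -0.5 11.2] -0.001
160  60  61  60  69 102 148 153 154 155 154 156 155 157 156 156 157 157 172 173  85  98  90
168  61  60  60  64  95 162 154 157 155 155 159 159 159 159 163 163 166 168 172  84  98  95
176  61  59  59  62  96  69  38  38  37  46  44  46  54  35  35  35  83 153 171  86  97  93
184  60  61  61  61  96  30  42  38  40  40  41  39  39  41  39  40  38 150 167  83  98  95
192  61  61  60  61  98  24 139 148 147 145 146 150 150 149 151 149 148 146 148  84  96  92
200  59  63  62  60  97  50 207 201 203 211 211 204 213 207 206 210 215 206 147  83  88  94
208  59  60  61  61  98  51 207 201 207 210 210 203 211 206 206 210 209 192 141  84  85  95
216  61  59  60  60  96  53 207 201 206 211 209 205 210 205 207 211 210 165 135  82  85  95
224  61  60  62  59  90  54 208 166 163 139 187 147 195 207 207 214 208 150 129  82  87  96
232  61  61  60  58 145 145  54 119  54  59  63  71  73  55  85 183 131 148 112  81  87  97
240  82  63  45  52 152 152  31  46  60  61  66  72  78  61  50  77  64 135 153  58  79  94
248  97  40  40 139 151 125  34  55  58  63  69  80  77  54  49  43  34 153 152  61  50  63
256  55  39  40 139 142  52  28  58  62  64  69  60  59  61  58  48  30 139 152 143  43  40
```

View pics/w12c.png

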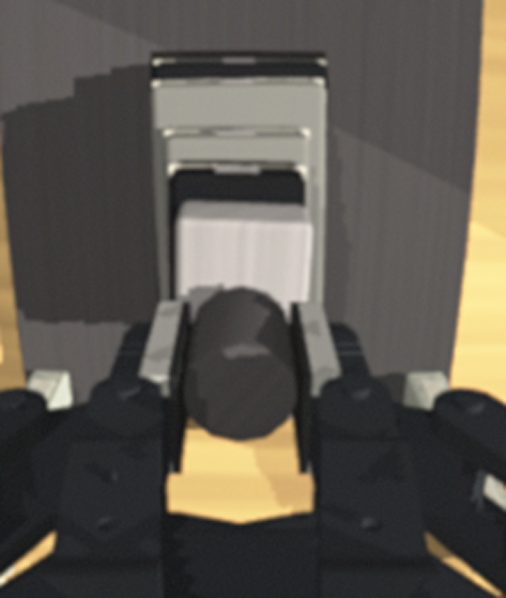

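The column is neat. Bank5's edge is at X 170-304, Y 172, and the weight's top edge is at X 177-311, Y 221.

```bash
python3 -c "
from h import *
for n,u1,u2,v,z,h in(('b1',152,326,64,.042,.056),('b2',152,326,84,.070,.05),('b4',163,308,138,.094,.038),('b5',170,304,172,.116,.032),('w',177,311,221,.1452,.027)):
  f=lambda u:wray(150+u/2.3,100+v/2.3,z)
  a,b=f(u1),f(u2);m=(a+b)/2;d=np.radians(1.4);print(n,m[:2]+h*np.array([np.cos(d),np.sin(d)]),np.linalg.norm(a-b))
to((.542,.0548,.163,181.4))
"
```

```text
b1 [0.5423 0.0553] 0.06455091739849941
b2 [0.5413 0.0552] 0.057679561442753
b4 [0.5435 0.0542] 0.04351545647236669
b5 [0.5431 0.0547] 0.03622038383841943
w [0.5432 0.0564] 0.03093949577058688
t 29.425 p [0.5419 0.0551 0.1745] yaw -178.64 gap 0.02256016724991869 F [ 0.9475 -0.1273 -2.5702]
(0.542, 0.0548, 0.163, 181.4) -> [-0.1 -0.3 11.5] -0.001
```

Move the weight -1.5 mm in y, then lower it.

Call:
{"op": "play_rows", "data": {
  "rows": [
    [[0,-1.5,5,0,16],[0,-1.5,9,0,16],[0,-1.5,11,0,16],[0,-1.5,12,0,16],[0,-1.5,12,0,16]]
  ]
}}

```text
time: 30.05
eef_pos: [0.5417, 0.0539, 0.1632]
ee_rot: [-0.012, 1.0, -0.0, 0.0]
force: [-4.3, 0.2, 4.6]
finger_gap: 0.0221
grip_force: 50.9
```

Call:
{"op": "play_rows", "data": {
  "rows": [
    [[0,0,-0.5,0,40],[0,0,-0.5,0,65],[0,0,-0.5,0,65],[0,0,-40,0,70],[0,0,-90,0,80],[0,0,-90,0,80],[30,-45,-90,0,80],[55,-100,-90,0,80]]
  ]
}}

```text
time: 31.05
eef_pos: [0.4876, -0.0477, 0.2506]
ee_rot: [-0.013, 1.0, 0.0, -0.001]
force: [1.3, -1.0, -0.7]
finger_gap: 0.08
grip_force: 0.0
```

```bash
python3 -c "
from h import *
to((.42,-.306,.18,182.4))"
```

```text
t 31.05 p [ 0.4876 -0.0477  0.2506] yaw -178.46 gap 0.08000597408625426 F [ 1.2658 -1.0225 -0.6897]
(0.42, -0.306, 0.18, 182.4) -> [  74.4 -256.5   70.6] -0.015
```

Call:
{"op": "play_rows", "data": {
  "rows": [
    [[18,-60,10,0,85],[36,-120,30,-0.01,85],[54,-180,60,-0.015,85],[70,-235,70,-0.015,85],[74,-257,70,-0.015,85],[74,-257,70,-0.015,85],[74,-257,70,-0.015,85]]
  ]
}}

```text
time: 31.92
eef_pos: [0.4209, -0.3052, 0.1811]
ee_rot: [-0.02, 1.0, 0.001, -0.0]
force: [-0.3, -0.0, -0.0]
finger_gap: 0.0852
grip_force: 0.0
```

```bash
python3 - <<'E'
from h import *
to((.42,-.306,.068,182.4)); o=get_obs(); a=snap('wrist','w13.png'); a=a.astype(int)
# white/bright pixels: pointer; grip line
m=(a.min(2)>185).astype(np.uint8); m[245:]=0
n,l,s,c=cv2.connectedComponentsWithStats(m)
for i in range(1,n):
    if s[i,4]>8: print(s[i],c[i],wray(*c[i],.035)[:2],wray(*c[i],.067)[:2])
b=snap('top','t2.png').astype(int)
m=(b.min(2)>170).astype(np.uint8);n,l,s,c=cv2.connectedComponentsWithStats(m)
for i in range(1,n):
    if s[i,4]>3 and 320<c[i][0]<400 and 240<c[i][1]<300: print('top',s[i],c[i],ray('top',*c[i],.035)[:2])
E
```

```text
t 31.925 p [ 0.4209 -0.3052  0.1811] yaw -177.74 gap 0.08515969473026944 F [-0.3038 -0.0146 -0.0125]
(0.42, -0.306, 0.068, 182.4) -> [  0.8  -0.9 113.1] -0.002
[  0  35  30  47 793] [10.0013 58.884 ] [ 0.2779 -0.5896] [ 0.2866 -0.556 ]
[254 200   1  13  13] [254. 206.] [ 0.4399 -0.3041] [ 0.4293 -0.3045]
[314 210  12  22 224] [319.3616 221.2054] [ 0.4535 -0.2392] [ 0.4412 -0.2474]
top [354 256   4   7  20] [355.85 258.85] [ 0.4536 -0.2399]
```

Call:
{"op": "play_rows", "data": {
  "rows": [
    [[0.5,-0.5,50,0,85],[0.5,-0.5,95,0,65],[0.5,-0.5,110,0,45],[0.5,-0.5,112,0,30],[0.5,-0.5,112,0,20],[0.5,-0.5,112,0,12],[0.5,-0.5,112,0,12],[0.5,-0.5,112,0,12]]
  ],
  "newtons": 25
}}

```text
time: 33.02
eef_pos: [0.4211, -0.3054, 0.0709]
ee_rot: [-0.02, 1.0, 0.001, 0.0]
force: [0.6, 5.6, -1.2]
finger_gap: 0.0193
grip_force: 27.0
```

```bash
python3 -c "
from h import *
to((.4185,-.2415,.068,182.4))"
```

```text
t 33.025 p [ 0.4211 -0.3054  0.0709] yaw -177.73 gap 0.019310612482354113 F [ 0.6251  5.6351 -1.2317]
(0.4185, -0.2415, 0.068, 182.4) -> [ 0.1 63.9  3.1] -0.002
```

Call:
{"op": "play_rows", "data": {
  "rows": [
    [[0,20,0,0,12],[0,40,0,0,12],[0,55,0,0,12],[0,62,0,0,12],[0,64,0,0,12],[0,64,0,0,12],[0,64,0,0,12]]
  ]
}}

```text
time: 33.9
eef_pos: [0.418, -0.2422, 0.0708]
ee_rot: [-0.02, 1.0, -0.0, -0.0]
force: [-5.4, 0.7, 7.3]
finger_gap: 0.0191
grip_force: 29.7
```

Call:
{"op": "play_rows", "data": {
  "rows": [
    [[0,0,0,0,40],[0,0,0,0,65],[0,0,0,0,85],[0,0,-50,0,85],[0,0,-90,0,85],[0,0,-90,0,85]]
  ]
}}

```text
time: 34.65
eef_pos: [0.4199, -0.2443, 0.1634]
ee_rot: [-0.02, 1.0, -0.003, 0.003]
force: [0.1, -0.8, -0.4]
finger_gap: 0.085
grip_force: 0.0
```

```bash
cat > f.py <<'E'
from h import *
import sys
to((.42,-.242,.068,182.4)); a=snap('wrist',sys.argv[1])
s=a.astype(int).min(2).astype(np.float32)
for v in range(190,212,2):print(v,' '.join('%3d'%x for x in s[v,225:290:2]))
m=(s>185).astype(np.uint8); m[245:]=0
n,l,st,c=cv2.connectedComponentsWithStats(m)
for i in range(1,n):
    if st[i,4]>5: print(st[i],c[i],wray(*c[i],.035)[:2],wray(*c[i],.067)[:2])
E
python3 f.py w14.png
```

```text
t 34.65 p [ 0.4199 -0.2443  0.1634] yaw -177.76 gap 0.08496757519229721 F [ 0.1092 -0.8323 -0.3791]
(0.42, -0.242, 0.068, 182.4) -> [ 0.4  2.8 95.4] -0.003
190  19  21  19  24  21  19  18  21  20  22  19  22  28  28  25  56 152 107  30  31  29  29  29  32  31  30  33  32  32  32  32  31  31
192  26  24  23  22  22  24  26  22  23  19  17  24  25  28  27  54 153 108  29  26  32  27  28  40  50  53  53  51  54  53  52  52  52
194  63  63  62  61  60  59  63  62  62  61  35  23  27  31  25  56 152 109  29  30  28  28  35  84 108 115 114 114 114 115 114 114 116
196  76  75  76  75  75  75  75  74  76  75  41  24  28  29  25  55 153 108  30  26  28  28  39  93 120 128 127 126 127 127 127 128 127
198  77  75  76  75  76  74  75  74  76  72  41  21  26  29  26  57 152 108  28  26  29  29  41  93 114 120 128 125 126 127 126 127 127
200  78  75  75  76  75  73  74  75  77  74  45  17  27  29  26  55 152 107  29  31  28  30  38  94 113 120 126 125 125 126 126 127 126
202  76  76  75  74  76  76  77  76  75  75  48  20  27  28  24  55 154 118  31  31  29  29  38  93 112 120 127 126 124 125 126 126 127
204  76  76  76  76  76  76  76  76  76  73  50  17  27  27  23  56 155 127  31  28  28  28  39  92 112 119 124 124 123 125 125 127 126
206  76  75  76  76  75  74  74  75  76  83  54  17  28  27  25  55 155 126  32  28  27  29  38  90 110 109 118 126 125 126 127 126 126
208  75  76  80  98 109 109 108 107 110 118  76  21  25  25  22  54 156 127  30  29  27  27  38  93 111 111 118 126 127 127 127 126 126
210  87  86 106 123 126 125 127 125 126 124  82  21  27  28  23  55 157 127  31  27  26  29  40  94 111 111 120 126 127 127 127 127 125
[253 219  11   8  55] [257.9091 222.3091] [ 0.4465 -0.2389] [ 0.4338 -0.2398]
[253 230   4   7  22] [254.2727 232.5909] [ 0.4567 -0.2418] [ 0.4426 -0.2423]
```

```bash
python3 - <<'E'
from h import *
a=cv2.imread('pics/w14.png').astype(int)
s=a.min(2)
for v in range(206,246,2):print(v,' '.join('%3d'%x for x in s[v,238:278]))
for u,v,z in((257.4,190,.067),(257.4,208,.067)):print(wray(u,v,z))
for u in(252,254,256,258):print(u,wray(u,228,.035))
E
```

```text
206  76  75  76  76  81  83  75  54  31  17  22  28  27  27  28  25  29  55 109 155 163 126  69  32  23  28  29  27  28  29  28  38  65  90 107 110 110 109 114 118
208 108 107 109 110 116 118 106  76  39  21  25  25  27  25  26  22  29  54 109 156 163 127  68  30  26  29  28  27  27  27  26  38  65  93 109 111 110 111 113 118
210 127 125 125 126 127 124 111  82  43  21  21  27  27  28  25  23  27  55 109 157 163 127  70  31  25  27  26  26  27  29  30  40  65  94 108 111 111 111 113 120
212 125 124 124 125 125 125 117  92  51  23  21  25  28  27  23  24  25  48 102 152 164 127  68  29  25  29  29  26  29  29  28  39  64  91 105 110 108 110 111 115
214 125 125 124 124 125 125 119  94  55  22  20  24  25  26  23  24  23  40  94 148 163 127  68  28  19  25  26  25  23  25  29  43  72  96 106 109 107 108 108 107
216 125 123 124 125 124 126 124 108  81  50  31  26  24  24  33  43  48  58  96 149 163 131  79  50  52  49  47  39  37  42  54  73  93 105 109 108 107 106 107 107
218 124 124 124 125 120 112 102  93  87  76  66  63  64  78 106 136 152 155 160 172 179 170 156 152 155 153 140 119 
[... 1651 characters left out ...]
  93  94  94  93  92  92  92  92  91
240  96  96  96  96  95  95  95  97  96  94  96  96  96  96  95  95  95  95  95  95  96  95  95  95  95  95  98  95  96  98  95  95  95  95  96  96  94  95  94  93
242  95  96  97  95  95  96  96  95  95  95  97  96  96  96  95  94  95  95  96  96  95  95  95  96  96  95  97  97  96  97  94  95  93  97  96  95  95  95  96  96
244  96  95  97  98  99  98  97  99  98  98  99  98  97  98  97  99  99  97  97  97  96  97  96  97  97  97  97  97  98  98  98  99  97  98  97  97  97  97  98  96
[ 0.4077 -0.2412  0.067 ]
[ 0.422  -0.2406  0.067 ]
252 [ 0.4523 -0.244   0.035 ]
254 [ 0.4522 -0.2422  0.035 ]
256 [ 0.4521 -0.2404  0.035 ]
258 [ 0.4521 -0.2386  0.035 ]
```

Call:
{"op": "play_rows", "data": {
  "rows": [
    [[0,2,50,0,70],[0,2,85,0,50],[0,2,93,0,35],[0,2,93,0,25],[0,2,93,0,12],[0,2,93,0,12],[0,2,93,0,12],[0,2,93,0,12]]
  ]
}}

```text
time: 35.7
eef_pos: [0.4182, -0.241, 0.0673]
ee_rot: [-0.02, 1.0, -0.0, 0.0]
force: [-0.3, -1.4, -2.7]
finger_gap: 0.0194
grip_force: 28.8
```

Call:
{"op": "play_rows", "data": {
  "rows": [
    [[0,0,0,0,40],[0,0,0,0,65],[0,0,0,0,85],[0,0,-50,0,85],[0,0,-90,0,85],[0,0,-90,0,85],[0,0,-90,0,85]]
  ]
}}

```text
time: 36.58
eef_pos: [0.4176, -0.2403, 0.1561]
ee_rot: [-0.02, 1.0, 0.0, -0.0]
force: [0.7, 0.3, 0.2]
finger_gap: 0.0847
grip_force: 0.0
```

```bash
python3 - <<'E'
from h import *
to((.42,-.242,.068,182.4)); a=snap('wrist','w15.png')
s=a.astype(float).min(2)
def sub(v0,v1,lo,hi,th):
    r=s[v0:v1,lo:hi].mean(0); k=np.where(r>th)[0]; f=lambda i,j:lo+i+(th-r[i])/(r[j]-r[i])*(j-i)
    return f(k[0]-1,k[0]),f(k[-1]+1,k[-1])
l=sub(198,207,250,268,90); p=sub(226,234,240,275,145); print(l,p)
L=wray(np.mean(l),202,.067);P=wray(np.mean(p),230,.035)
y=P[1]-(P[0]-L[0])*np.tan(np.radians(2.3));print(L,P,'fader should move mm',1000*(y-L[1]))
# stack check in top view: changes vs. expected
b=snap('top','t3.png');print(proj('top',np.array([.5415,.0545,.166])))
E
```

```text
t 36.575 p [ 0.4176 -0.2403  0.1561] yaw -177.76 gap 0.0846692219471056 F [0.6798 0.3195 0.2468]
(0.42, -0.242, 0.068, 182.4) -> [-2.4 -1.8 88.1] -0.003Traceback (most recent call last):
  File "<stdin>", line 7, in <module>
  File "<stdin>", line 6, in sub
  File "<stdin>", line 5, in <lambda>
IndexError: index 18 is out of bounds for axis 0 with size 18
```

```bash
python3 - <<'E'
from h import *
s=cv2.imread('pics/w15.png').astype(float).min(2)
print(s[198:207,240:275].mean(0).astype(int)); print(s[226:236,235:280].mean(0).astype(int))
def sub(v0,v1,lo,hi,th):
    r=s[v0:v1,lo:hi].mean(0); k=np.where(r>th)[0]; f=lambda i,j:lo+i+(th-r[i])/(r[j]-r[i])*(j-i)
    return f(k[0]-1,k[0]),f(k[-1]+1,k[-1])
l=sub(198,207,248,262,90); p=sub(226,234,240,275,145); print(l,p)
L=wray(np.mean(l),202,.067);P=wray(np.mean(p),230,.035)
y=P[1]-(P[0]-L[0])*np.tan(np.radians(2.3));print(L,P,'fader should move mm',1000*(y-L[1]))
E
```

```text
[ 38  24  21  25  26  27  27  27  26  24  42  95 154 175 144  81  34  25
  28  28  29  29  29  29  29  43  69  91 103 106 109 114 116 116 116]
[126 125 124 123 123 119 104  83  73  73  87 129 173 191 189 185 185 188
 191 191 190 190 189 185 171 144 117 109 109 110 111 110 110 110 110 110
 110 110 110 110 111 113 118 122 125]
(np.float64(250.89121338912133), np.float64(254.87010676156584)) (np.float64(246.34319526627218), np.float64(259.95982142857144))
[ 0.4136 -0.2407  0.067 ] [ 0.4497 -0.2393  0.035 ] fader should move mm 0.02697095734288668
```

```bash
python3 - <<'E'
from h import *
b=snap('top','t4.png');
for p in((.5415,.0545,.166),(.5415,.0545,.134),(.5415-.02,.0545,.134),(.5415+.02,.0545,.134)):
    u,v=proj('top',np.array(p));print(p,round(u),round(v),b[round(v),round(u)])
u,v=map(round,proj('top',np.array((.5415,.0545,.14))))
for r in range(v-30,v+34,3):print(r,' '.join('%3d'%x for x in b[r,u-24:u+25:2].max(1)))
E
```

```text
(0.5415, 0.0545, 0.166) 244 220 [67 64 63]
(0.5415, 0.0545, 0.134) 244 221 [70 66 61]
(0.5215, 0.0545, 0.134) 244 229 [135 132 130]
(0.5615, 0.0545, 0.134) 245 213 [118 116 113]
191  56  54  52  56  71  64  64  67  63  61  64  66  64  61  64  62  67  66  70  68  67  66  68  68  66
194  71  70  71  70  71  65  64  62  63  61  62  63  64  64  63  62  64  62  67  67  67  69  65  70  66
197  68  72  68  66  69  63  66  62  63  65  61  62  64  62  61  62  61  62  61  65  66  66  66  67  69
200  73  70  73  72  70  61  64  63  67  62  59  61  60  60  65  62  61  63  62  67  69  64  66  66  71
203  70  69  70  70  68  64  63  63  48  49  46  48  47  39  41  38  40  42  40  43  49  49  49  52  50
206  72  69  70  70  71  66  63  71  95  95  93  93  95  90  92  91  92  88  92  43  44  48  52  48  49
209  69  72  70  69  67  65  61  70  93  87  43  42  42  40  40  37  46  68  68  45  42  49  46  46  50
212  71  73  69  72  69  64  62  72  96  86 121 118 119 119 135 136  51  61  68  42  41  48  49  49  49
215  69  73  71  70  70  65  60  71  94  98 117 107  85 109 123  88  50  70  67  42  43  4
[... 665 characters left out ...]
  61  58 109 119 105 106 103 104 106 110 111  95  72  47  43  49  49  50  48
239  64  65  64  64  60  64  61  59 111 108 108 107 108 107 104 106 106 103  93  46  43  51  48  49  50
242  67  65  65  65  65  64  62  56 120  97  94 118 113 107  95  78  76  74  77  54  44  50  48  52  55
245  63  67  65  62  64  65  62  63  66  65  64  69  64  61  54  67  68  70  69  68  57  66  66  67  67
248  66  66  65  62  62  63  64  64  64  63  61  64  61  62  62  61  63  61  61  61  63  66  66  68  65
251  64  66  64  65  63  65  64  62  62  63  59  61  61  62  62  62  65  63  63  59  64  63  63  61  67
254  68  67  64  63  66  63  64  61  62  62  62  62  62  62  63  62  58  62  60  58  62  61  63  62  60
```

The weight stands on the column and the fader is at the pointer, so I'm handing in.

```bash
python3 -c "
from plant import *
print(finish_job())"
```

```text
the job is handed in; nothing more can be done
None
```

I slid the fader to off, stacked the four power banks that were there (bank3 was absent) biggest to smallest on the mat, set the weight on top, moved the fader up to the white pointer and handed in the job at about 37 s; no verdict came back.

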